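Unlock the reject box and hold its lid open

TASK

The metal detector has dropped jars into the locked reject box and I want to take them out: draw the key from the switch on the operator's station, push it fully into the lock on the front of the reject box, give it a full quarter turn clockwise and leave it in there. Then lift the lid and hold it still at 60 degrees open, and finish while you are still holding it, because it falls shut when it is let go. Leave the other things on the table where they are.

Things in the scene. Friction and masses are not known exactly. Their poses are not given: they have to be found in the camera images.
- reject_box: the locked reject box, stainless sheet, 210 (x) x 300 (y) x 115 mm high, standing fixed on the table; origin at the centre of its underside, +x away from its front wall to its hinge side, +y to its left end with the inlet port and chute. Closed, the lid's top is 120 mm above the table.
- lock_face (a point): centre of the slot mouth on top of the lock's round brass key cylinder (42 mm across), in front of the box's front wall towards its right end; in the box frame at (-143, -85, 128) mm. z up, x along the slot's long side, turning with the cylinder. Slot 17.5 x 8 mm (x, y), 26 mm deep. The housing around it is lower than this face.
- lock (a joint): angle of the key cylinder, rad: 0 locked, grows clockwise seen from above to the stop at 1.57; starts at 0 to 0.15. At 0 the slot's long side lies along the box's x. It turns with 0.06 N m of friction and stays where it is left. Until about 0.9 rad its cam catches the lid's front flange (the lid then gives only 2 or 3 mm).
- lid: the box lid, stainless frame with a clear window, 220 x 310 x 4 mm, about 0.75 kg, with a 31 mm down-turned front flange; origin on the hinge line along the box's far (+x) top edge, in the box frame at (105, 0, 116) mm; axes as the box's when shut. Not sprung and no stay: let go, it falls shut.
- lid_handle (a point): centre of the lid's bow handle: a straight round bar 10 mm thick, 110 mm long along the lid's y, its axis 35 mm above the lid's top, near the front edge to the left of the lock; in the lid frame at (-200, 55, 39) mm, so it travels on an arc about the hinge. Free space of 30 mm under the bar.
- lid_swing (a joint): opening angle of the lid, rad: 0 shut, 1.047 = 60 degrees, end stop 1.85; a plain free hinge along the box's y axis.
- key: the key, upright in the key switch, 66 mm tall, 60 g. Origin at the blade's tip, z up, x along the blade's and bow's width. Blade 14 (x) x 6 (y) mm, 24 mm long, last 8 mm tapering to 9 x 2.5; shoulder disc 22 mm across, z = 24 to 30; black flat bow 30 (x) x 9 (y) mm, z = 30 to 66: grip its flats at about z = 50. Fully in, the shoulder sits on the lock's face. Fits either way round.
- station: operator's station, a grey box 90 (x) x 170 (y) x 66 mm high, fixed on the table, with key switch, two push buttons and a stop mushroom on top; origin at the centre of its underside. The key stands with its x along the station's x in a slot like the lock's at (0, 50) mm and can be drawn straight up. The mushroom rises 26 mm, 105 mm from the key.
- jar_a: full nut jar, 74 mm across, 80 mm tall, on the table in front of the box; origin under its centre. A bystander.
- jar_b: full nut jar like it, far right. A bystander.
- jar_c: full nut jar like it, far right. A bystander.
- empty_jar: empty clear jar without a cap, 72 mm across, 68 mm tall, on the left. A bystander.
- label_roll: roll of labels lying flat, 80 mm across, 50 mm tall, in front on the right. A bystander.
- scoop: steel scooping spoon with a wooden handle, 190 mm long, lying in front of the robot. A bystander.
- marker: marker pen, 130 mm long, 18 mm thick, lying on the left. A bystander.
Not all that is in view belongs to the job. What is shaped like the key but orange or yellow is not meant.

How it is judged:
By the outcome, as a careful person would: the job done as asked, in the order asked, and still so for the second after the job is handed in, while the arm keeps its last pose, push and grip.
It also fails if it takes over 64 s, if anything falls off the work surface, if the arm or the gripper's body presses on something with over 40 N, if the wrist force passes 120 N, or if a joint passes its speed limit or range.

ROBOT

A 6-joint arm with a two-finger parallel gripper is mounted at the origin on the work surface. World frame = base frame: x ahead of the robot, y to its left, z up, the work surface at z = 0. Lengths are in m, angles in rad, forces in N, time in s.
With the tool pointing down it reaches from about 0.35 to 0.975 m from the base axis. Payload 4.9 kg.
Tool frame: the origin (TCP) lies at the very end of the fingers, on their centre line; the grasp point (between the pads) lies 19 mm behind it (ctrl.grasp_offset is the distance from the TCP to the grasp point, in m); z points along the fingers, y is the line along which they close (so a half turn about z gives the same grasp; the last joint's range is limited). The gripper opens to 85 mm and grips with 20 to 120 N. Pads are 22 mm wide; open, the fingers measure 114 mm over their backs; the gripper's body (76 mm by 85 mm) begins 54 mm behind the grasp point. The pads swing forward as they close: fully open they stand 13 mm farther back than shut.
Start: joints at [1.192, 0.053, 1.613, -0, 1.476, -0.119], TCP at [0.161, 0.604, 0.231] pointing down, gripper open.
Joint ranges: [-3.01, 3.01], [-1.01, 2.22], [0.06, 2.58], [-1.02, 4.17], [0.09, 2.62], [-3.14, 3.14]. Speed limits (rad/s): [2.57, 2.57, 3.14, 3.14, 3.14, 3.14].

INTERFACE

Orientations are given as a rotation vector (axis times angle).
In Python, from station import ctrl, optics gives the robot as it stands.
- The arm moves only by the shell command python3 -m handwheel 'ROWS' [OPENING] [FORCE]. ROWS is JSON, a list of rows, each an object of numbers: "tx", "ty", "tz": the shift along the tool's x, y, z in mm; "roll": the turn about the tool's z in rad. A call has 1 to 12 rows; each row shifts and turns the commanded pose from where the row before left it, along the tool's axes as they then stand; what a row does not reach is not made up. A row lasts 1/12 s, in which the tool goes at most 41.7 mm and 7.16 degrees, less where a joint would pass 70% of its speed; a pose out of reach is approached as far as the arm can. A call with a gripper value outside its range is refused whole. OPENING is the finger opening in mm, from 0 to 85.4, set as the call begins (- or left out, the last holds). The fingers move at their own pace and stop on an object; FORCE is the grip in N (left out, the last holds). Time passes only in rows, so rows that do not move let the fingers close. It gives the time, the measured TCP pose, the force, the opening and the grip force at its end, in the units of the state.
- ctrl.get_obs(): the state, without advancing time (a new reading comes with each control period).
- optics.get_image(name): name is "scene" or "top"; returns (picture, depth): 480x640x3 uint8, red, green, blue; 480x640 float32, m along the optical axis (not along the pixel's ray), 0 where there is no reading.
- optics.camera_params(name): a dict with "mtx" (3x3 intrinsics, pixels), "extrinsics" (4x4, takes a point from camera to world coordinates). Camera axes: x right, y down, z forward; pixel columns grow to the right and rows downward; lengths in m; the calibration is good to about 2 mm. A picture is of the moment at which its call begins. camera_params takes no time and is no camera call.
- ctrl.finish_job(): hands the job in; it is judged then, once.
The state is a dict: "t": time; "q": joint angles; "dq": joint speeds; "effort": joint torques, N m; "tool_pos": TCP position; "tool_rot": TCP orientation; "contact_force": force on the tool from outside, world axes, zero at the start; "wrist_torque": the same for the moment, N m; "opening": finger opening in m; "grip_force": force on a finger pad.
Only numpy, scipy, OpenCV 4.12 (cv2) and the standard library are available. Lean on these libraries where they do the work, as an engineer would, in place of code of your own. Each camera call takes 0.05 s, during which the arm holds its last target. There are 200 camera calls.

## Working session

There is one attempt and no reset: what is moved stays moved. The work goes in short steps, Python scripts to look and compute and a shell command to move; the robot and the scene stay as the last step left them, time stands still between calls to the robot, and variables do not carry over. Pictures are saved under pics/ and viewed, at most 10 in all, crops included, and the job is handed in when it is done.

```bash
mkdir -p pics; ls; python3 - <<'E'
from station import ctrl, optics
import cv2,numpy as np
np.set_printoptions(precision=4,suppress=True)
o=ctrl.get_obs();print(o, ctrl.grasp_offset)
for n in("scene","top"):
    im,d=optics.get_image(n);cv2.imwrite(f"pics/{n}0.png",im[:,:,::-1]);np.save(f"pics/{n}0.npy",d)
    p=optics.camera_params(n);print(n,p["mtx"],p["extrinsics"])
E
```

```text
pics
{'t': 0.0, 'q': array([ 1.192 ,  0.0533,  1.6143, -0.    ,  1.476 , -0.119 ]), 'dq': array([ 0.0011,  0.0013,  0.0003,  0.0008,  0.0001, -0.0004]), 'effort': array([  0.0018, -39.3675, -37.0183,   0.0002,   0.0071,   0.    ]), 'tool_pos': array([0.1603, 0.6034, 0.2301]), 'tool_rot': array([-0.4069, -3.1146,  0.003 ]), 'contact_force': array([-0.1034, -0.3254, -0.4289]), 'wrist_torque': array([-0.0558, -0.0043,  0.03  ]), 'grip_force': 0.0, 'opening': 0.08558636730780897} 0.0187
scene [[607.9637   0.     319.995 ]
 [  0.     607.9637 238.3348]
 [  0.       0.       1.    ]] [[ 0.7899  0.3887 -0.4743  1.1618]
 [ 0.613  -0.5195  0.5953 -0.6983]
 [-0.015  -0.761  -0.6486  0.9627]
 [ 0.      0.      0.      1.    ]]
top [[468.0269   0.     314.0649]
 [  0.     468.0269 238.8544]
 [  0.       0.       1.    ]] [[-0.0254 -0.9979  0.0594  0.4703]
 [-0.9997  0.0251 -0.0055  0.08  ]
 [ 0.004  -0.0595 -0.9982  1.3076]
 [ 0.      0.      0.      1.    ]]
```

View pics/scene0.png

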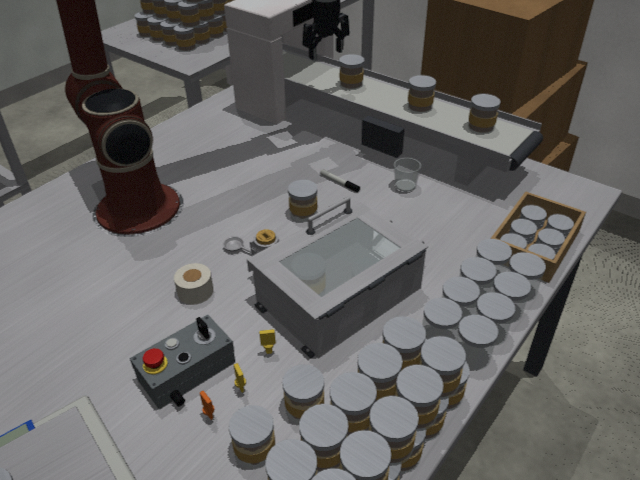

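View pics/top0.png

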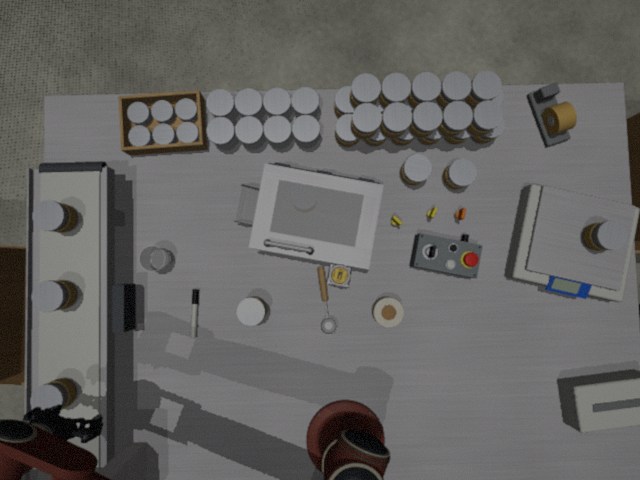

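The scene view shows the box (centre ~335,285), brass lock (265,238), handle (330,212), and station with the black key (203,328). The top view shows the lock at (340,275), handle (288,247), and key (430,252). Next I'll zoom in on these.

```bash
python3 - <<'E'
import cv2,numpy as np
t=cv2.imread("pics/top0.png");s=cv2.imread("pics/scene0.png")
def c(im,x,y,w,h):return cv2.resize(im[y:y+h,x:x+w],(400,300),interpolation=cv2.INTER_CUBIC)
cv2.imwrite("pics/c1.png",np.vstack([np.hstack([c(t,310,245,80,60),c(t,405,225,80,60)]),np.hstack([c(s,220,210,80,60),c(s,160,300,80,60)])]))
dt=np.load("pics/top0.npy");ds=np.load("pics/scene0.npy")
from station import optics
def P(n,d,u,v):
    p=optics.camera_params(n);k=p["mtx"];z=d[v,u];c=np.array([(u-k[0,2])/k[0,0]*z,(v-k[1,2])/k[1,1]*z,z,1]);return (p["extrinsics"]@c)[:3].round(4)
for u,v in[(340,272),(340,280),(335,285),(430,252),(424,252),(447,258),(300,215),(270,180),(288,247)]:print(u,v,P("top",dt,u,v))
for u,v in[(203,324),(203,330),(265,237),(330,212)]:print(u,v,P("scene",ds,u,v))
E
```

```text
340 272 [0.4551 0.0089 0.1027]
340 280 [0.4353 0.0109 0.1267]
335 285 [ 0.4179  0.0177 -0.0025]
430 252 [ 0.501  -0.2292  0.0841]
424 252 [ 0.5018 -0.2173  0.0682]
447 258 [ 0.4845 -0.279   0.0634]
300 215 [0.6032 0.1078 0.1159]
270 180 [0.6948 0.1824 0.1195]
288 247 [0.5203 0.1382 0.1572]
203 324 [ 0.5132 -0.2397  0.1082]
203 330 [ 0.5138 -0.2428  0.0946]
265 237 [0.445  0.0111 0.1161]
330 212 [ 0.4127  0.2854 -0.0022]
```

View pics/c1.png

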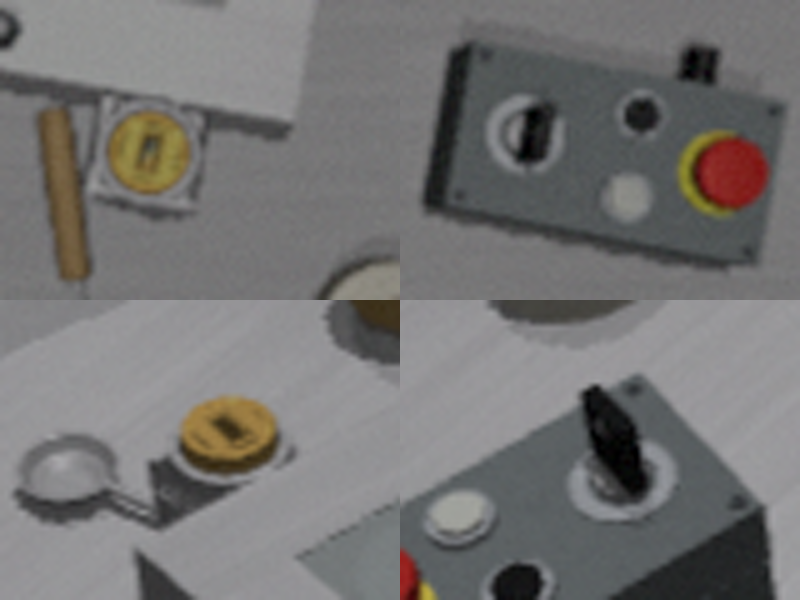

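The tiles show the brass face in the top view at about (340,275), with its slot nearly along the box's x. The key bow is at (432,251), along the station's x. Now I'll measure both precisely.

```bash
cat > h.py <<'E'
import cv2,numpy as np
from station import ctrl,optics
np.set_printoptions(precision=4,suppress=True)
def ray(n,uv,z):
    p=optics.camera_params(n);k=p["mtx"];E=p["extrinsics"]
    uv=np.atleast_2d(uv).astype(float);d=np.c_[(uv-k[[0,1],2])/k[0,0],np.ones(len(uv))]@E[:3,:3].T
    return E[:3,3]+d*((z-E[2,3])/d[:,2])[:,None]
def cloud(n,d):
    p=optics.camera_params(n);k=p["mtx"];E=p["extrinsics"];v,u=np.mgrid[:480,:640]
    c=np.stack([(u-k[0,2])/k[0,0]*d,(v-k[1,2])/k[1,1]*d,d],-1);return c@E[:3,:3].T+E[:3,3]
def big(m):
    cs,_=cv2.findContours(m.astype(np.uint8),cv2.RETR_EXTERNAL,cv2.CHAIN_APPROX_NONE);return max(cs,key=cv2.contourArea)[:,0]
def win(m,x,y,w,h):
    o=np.zeros_like(m);o[y:y+h,x:x+w]=m[y:y+h,x:x+w];return o
def rect(xy):
    c,s,a=cv2.minAreaRect((np.asarray(xy)[:,:2]*1000).astype(np.float32));return np.array(c),np.array(s),a
E
python3 - <<'E'
from h import *
t=cv2.imread("pics/top0.png");s=cv2.imread("pics/scene0.png")
C=cloud("top",np.load("pics/top0.npy"));S=cloud("scene",np.load("pics/scene0.npy"))
m=win((C[...,2]>.108)&(C[...,2]<.13),240,150,155,125)
print("lid",rect(ray("top",big(m),.12)))
m=win((C[...,2]>.055)&(C[...,2]<.075),400,225,90,65)
print("station",rect(ray("top",big(m),.066)))
ht=cv2.cvtColor(t,cv2.COLOR_BGR2HSV);hs=cv2.cvtColor(s,cv2.COLOR_BGR2HSV)
br=lambda h:(h[...,0]>12)&(h[...,0]<32)&(h[...,1]>110)&(h[...,2]>90)
for n,h,w in(("top",ht,(322,260,38,30)),("scene",hs,(245,222,40,30))):
    m=win(br(h),*w);c=big(m);e=cv2.fitEllipse(c);print("lock",n,e,ray(n,[e[0]],.128))
    # slot: dark inside brass
    hull=np.zeros((480,640),np.uint8);cv2.ellipse(hull,(e[0],(e[1][0]*.6,e[1][1]*.6),e[2]),1,-1)
    g=h[...,2];k=(hull>0)&((~br(h)));cc=big(k);X=ray(n,cc,.128);print(" slot",rect(X),len(cc))
# key bow
b=ht[...,2]<60
m=win((ht[...,2]<55),422,240,20,22);c=big(m);print("key top px",cv2.minAreaRect(c.astype(np.float32)),[rect(ray("top",c,z)) for z in(.09,.11)])
m=win((hs[...,2]<55),190,312,30,32);c=big(m);v=np.zeros((480,640),bool);v[tuple(c.T[::-1])]=1
print("key scene px",cv2.minAreaRect(c.astype(np.float32)),c.min(0),c.max(0))
for nm,CC,w in(("top",C,(422,240,20,22)),("scene",S,(190,312,30,32))):
    m=win(CC[...,2]>.082,*w);X=CC[m];print(nm,len(X),X[:,2].max(),rect(X),np.median(X,0))
# handle
m=win(C[...,2]>.14,255,230,70,35);X=C[m];print("handle",X[:,2].max(),rect(X))
m=win(S[...,2]>.14,290,190,70,50);X=S[m];print("handle s",len(X),X[:,2].max(),rect(X))
E
```

```text
lid (array([589.3795,  68.4174]), array([309.8469, 258.5534]), 78.20658111572266)
station (array([ 492.7648, -280.8828]), array([172.6408,  90.3644]), 77.23362731933594)
lock top ((339.2896728515625, 275.06793212890625), (14.683478355407715, 14.991652488708496), 120.73739624023438) [[0.4477 0.0124 0.128 ]]
 slot (array([450.4066,  11.8095]), array([ 7.5459, 10.0519]), 88.36924743652344) 11
lock scene ((265.33709716796875, 235.43014526367188), (11.378971099853516, 17.829425811767578), 86.32534790039062) [[0.4522 0.0055 0.128 ]]
 slot (array([451.501,   6.772]), array([ 5.185 , 15.1535]), 73.08228302001953) 10
key top px ((431.6765441894531, 251.2941131591797), (5.335783958435059, 11.884244918823242), 14.03624439239502) [(array([ 502.6437, -232.1498]), array([13.8588, 31.15  ]), 73.71131134033203), (array([ 502.1124, -227.0221]), array([13.6311, 30.6383]), 73.71136474609375)]
key scene px ((202.5294189453125, 328.11767578125), (23.283418655395508, 9.216353416442871), 75.96376037597656) [197 317] [209 339]
top 66 1.3075690971398772 (array([480.9568, -82.1032]), array([ 28.1972, 323.7138]), 8.738603591918945) [ 0.5034 -0.2313  0.1055]
scene 141 0.9627163989426901 (array([ 830.2781, -460.5988]), array([ 17.6939, 815.5728]), 55.605403900146484) [ 0.5087 -0.2397  0.1018]
handle 1.3075690971398772 (array([519.3763, 129.4591]), array([133.4923,  39.8925]), 61.851802825927734)
handle s 264 0.9627163989426901 (array([ 813.1738, -278.8092]), array([  89.1639, 1087.1367]), 35.04111862182617)
```

```bash
cat >> h.py <<'E'
from scipy.spatial.transform import Rotation as Ro
def shift(target,grasp=True):
    """tool-axis shift mm to bring TCP to target (m)"""
    o=ctrl.get_obs();R=Ro.from_rotvec(o["tool_rot"]).as_matrix()
    return R.T@(np.array(target)-o["tool_pos"])*1000
def tooly():
    o=ctrl.get_obs();y=Ro.from_rotvec(o["tool_rot"]).as_matrix()[:,1];return np.degrees(np.arctan2(y[1],y[0]))
def proj(n,X):
    p=optics.camera_params(n);E=np.linalg.inv(p["extrinsics"]);c=np.atleast_2d(X)@E[:3,:3].T+E[:3,3];k=p["mtx"]
    return c[:,:2]/c[:,2:]*k[0,0]+k[[0,1],2]
E
python3 - <<'E'
from h import *
dt=np.load("pics/top0.npy");ds=np.load("pics/scene0.npy")
C=cloud("top",dt);S=cloud("scene",ds);C[dt<=0]=0;S[ds<=0]=0
t=cv2.imread("pics/top0.png")
poly=np.zeros((480,640),np.uint8);cv2.fillPoly(poly,[np.array([[240,150],[395,170],[395,290],[372,271],[240,248]])],1)
m=(C[...,2]>.108)&(C[...,2]<.135)&(poly>0)
m[:, :]&=~((np.mgrid[:480,:640][1]<262)&(np.mgrid[:480,:640][0]>252))
print("lid",rect(ray("top",big(m),.12)))
# front edge/other edges: lid boundary by brightness along normals is coarse; use contour side fits
c=big(m);X=ray("top",c,.12)[:,:2]*1000
ce,sz,a=rect(X/1000);b=cv2.boxPoints((tuple(ce),tuple(sz),a));print(b)
for i in range(4):
    p,q=b[i],b[(i+1)%4];d=(q-p)/np.linalg.norm(q-p);n=np.array([-d[1],d[0]])
    s=(X-p)@d;e=(X-p)@n;L=np.linalg.norm(q-p);k=(abs(e)<6)&(s>.1*L)&(s<.9*L)
    f=np.polyfit(s[k],e[k],1);print(i,"side len",L,"dir deg",np.degrees(np.arctan2(d[1],d[0])+f[0]),"offset mid",np.polyval(f,L/2),k.sum())
for n,CC,w in(("top",C,(255,230,70,35)),("scene",S,(290,190,70,50))):
    m=win((CC[...,2]>.146)&(CC[...,2]<.18),*w);X=CC[m];print("handle",n,len(X),np.percentile(X[:,2],[50,95]),rect(X),np.median(X,0))
m=win((S[...,2]>.075)&(S[...,2]<.13),190,312,30,32);X=S[m];print("key",len(X),np.percentile(X[:,2],[50,90,100]),rect(X),np.median(X,0))
print(proj("scene",[[.5038,-.2321,z] for z in(.066,.1,.11,.115)]),proj("top",[[.5038,-.2321,z] for z in(.066,.11)]))
m=win((C[...,2]>.12)&(C[...,2]<.14),322,260,38,30);X=C[m];print("lockdepth",len(X),np.median(X,0),rect(X))
E
```

```text
lid (array([601.7865,  65.8269]), array([309.8469, 233.2044]), 78.20658111572266)
[[ 455.9818  -61.9947]
 [ 684.2635 -109.6578]
 [ 747.5912  193.6485]
 [ 519.3094  241.3117]]
0 side len 233.20445 dir deg -11.767268887803983 offset mid 1.1920989550259662 71
1 side len 309.84692 dir deg 78.3314308429076 offset mid 2.996031045068107 79
2 side len 233.20448 dir deg 168.20561952162194 offset mid 1.2687179915014721 72
3 side len 309.84692 dir deg -102.90845192192812 offset mid 4.449355427253925 36
handle top 193 [0.1587 0.1625] (array([523.7809, 137.3609]), array([118.3463,   9.7855]), 78.15050506591797) [0.5233 0.138  0.1587]
handle scene 227 [0.1561 0.1596] (array([526.512 , 133.3599]), array([118.4793,  15.2035]), 77.5217056274414) [0.5255 0.1287 0.1561]
key 162 [0.0973 0.1071 0.1096] (array([ 505.3411, -238.1199]), array([10.0457, 32.5845]), 78.2889633178711) [ 0.5086 -0.2397  0.0973]
[[205.5082 334.0879]
 [203.0414 322.2372]
 [202.2978 318.6646]
 [201.9228 316.8631]] [[429.3403 251.1427]
 [433.6316 250.5705]]
lockdepth 289 [0.4552 0.0075 0.1257] (array([454.0528,   8.6293]), array([93.8007, 63.1006]), 88.55045318603516)
```

Box yaw is about -11.8° and the station's is about -12.8°. The key axis is near (0.504, -0.232) with its bow top at z≈0.110, and the lock is near (0.448, 0.011). The handle–lock offset and station geometry agree to about 2 mm. Moving to above the key.

```bash
python3 -m handwheel '[{"tz":-35},{"tz":-35},{"tx":-36},{"tx":-36},{"tx":-36},{"tx":-36},{"tx":-36},{"tx":-36},{"tx":-36},{"tx":-36},{"tx":-36},{"tx":-36}]' 60 40
python3 -m handwheel '[{"ty":-37,"tx":-10},{"ty":-37,"tx":-10},{"ty":-37,"tx":-10},{"ty":-37,"tx":-10},{"ty":-37,"tx":-10},{"ty":-37,"tx":-10},{"ty":-37,"tx":-10},{"ty":-37,"tx":-10},{"ty":-37,"tx":-10},{"ty":-37,"tx":-10},{"ty":-37,"tx":-10},{"ty":-37}]'
python3 -m handwheel '[{"ty":-37},{"ty":-37},{"ty":-37},{"ty":-37},{"ty":-37},{"ty":-37},{"roll":-0.037},{}]'
python3 -c "
from h import *
print(shift([.5038,-.2321,.078]),tooly())"
```

```text
[-546.6229 -719.0664  153.3654] 75.11424312985706$[0]: bad value
$[0]: bad value
$[0]: bad value
```

```bash
python3 -m handwheel '[{"tx":0,"ty":0,"tz":-35,"roll":0},{"tx":0,"ty":0,"tz":-35,"roll":0}]' 60 40; python3 -m handwheel -h | head -20
```

```text
t: 0.27
tool_pos: [0.1598, 0.6021, 0.2976]
tool_rot: [-0.407, -3.113, 0.013]
contact_force: [0.8, 1.1, 0.7]
opening: 0.0636
grip_force: 0.0invalid input: not JSON, or not a number
```

All four keys are required in each row, so I'll include them.

```bash
python3 -m handwheel '[{"tx":-36,"ty":0,"tz":0,"roll":0},{"tx":-36,"ty":0,"tz":0,"roll":0},{"tx":-36,"ty":0,"tz":0,"roll":0},{"tx":-36,"ty":0,"tz":0,"roll":0},{"tx":-36,"ty":0,"tz":0,"roll":0},{"tx":-36,"ty":0,"tz":0,"roll":0},{"tx":-36,"ty":0,"tz":0,"roll":0},{"tx":-36,"ty":0,"tz":0,"roll":0},{"tx":-36,"ty":0,"tz":0,"roll":0},{"tx":-36,"ty":0,"tz":0,"roll":0}]'
python3 -m handwheel '[{"tx":-10,"ty":-37,"tz":0,"roll":0},{"tx":-10,"ty":-37,"tz":0,"roll":0},{"tx":-10,"ty":-37,"tz":0,"roll":0},{"tx":-10,"ty":-37,"tz":0,"roll":0},{"tx":-10,"ty":-37,"tz":0,"roll":0},{"tx":-10,"ty":-37,"tz":0,"roll":0},{"tx":-10,"ty":-37,"tz":0,"roll":0},{"tx":-10,"ty":-37,"tz":0,"roll":0},{"tx":-10,"ty":-37,"tz":0,"roll":0},{"tx":-10,"ty":-37,"tz":0,"roll":0},{"tx":-10,"ty":-37,"tz":0,"roll":0},{"tx":-10,"ty":-37,"tz":0,"roll":0}]'
python3 -m handwheel '[{"tx":-10,"ty":-37,"tz":0,"roll":0},{"tx":-10,"ty":-37,"tz":0,"roll":0},{"tx":-10,"ty":-37,"tz":0,"roll":0},{"tx":-10,"ty":-37,"tz":0,"roll":0},{"tx":-10,"ty":-37,"tz":0,"roll":0},{"tx":0,"ty":-37,"tz":0,"roll":0},{"tx":0,"ty":0,"tz":0,"roll":-0.037},{"tx":0,"ty":0,"tz":0,"roll":0}]'
python3 -c "
from h import *
print(shift([.5038,-.2321,.078]),tooly())"
```

```text
t: 1.1
tool_pos: [0.5099, 0.5107, 0.3005]
tool_rot: [-0.407, -3.114, 0.001]
contact_force: [0.1, 0.1, 0.4]
opening: 0.0605
grip_force: 0.0
t: 2.1
tool_pos: [0.5097, 0.0499, 0.3008]
tool_rot: [-0.406, -3.115, 0.0]
contact_force: [0.7, 0.1, 0.1]
opening: 0.0599
grip_force: 0.0
t: 2.77
tool_pos: [0.5009, -0.1776, 0.3005]
tool_rot: [-0.354, -3.12, -0.001]
contact_force: [0.4, 0.1, -0.0]
opening: 0.06
grip_force: 0.0
[-15.3377 -52.6094 222.4563] 77.05082180483403
```

```bash
python3 -m handwheel '[{"tx":-8,"ty":-26,"tz":0,"roll":0},{"tx":-7,"ty":-27,"tz":0,"roll":0},{"tx":0,"ty":0,"tz":40,"roll":0},{"tx":0,"ty":0,"tz":40,"roll":0},{"tx":0,"ty":0,"tz":40,"roll":0},{"tx":0,"ty":0,"tz":30,"roll":0},{"tx":0,"ty":0,"tz":0,"roll":0},{"tx":0,"ty":0,"tz":0,"roll":0}]'
python3 - <<'E'
from h import *
print(shift([.5038,-.2321,.078]),tooly())
T=[]
for n,w in(("top",(390,215,100,75)),("scene",(150,260,100,75))):
    im,d=optics.get_image(n);cv2.imwrite(f"pics/{n}1.png",im[:,:,::-1]);np.save(f"pics/{n}1.npy",d)
    x,y,a,b=w;T.append(cv2.resize(im[y:y+b,x:x+a,::-1],(400,300),interpolation=cv2.INTER_CUBIC))
cv2.imwrite("pics/c2.png",np.hstack(T))
E
```

```text
t: 3.43
tool_pos: [0.5036, -0.2291, 0.1495]
tool_rot: [-0.347, -3.118, -0.003]
contact_force: [-0.1, -0.8, 0.5]
opening: 0.0602
grip_force: 0.0
[-1.1102 -2.9765 71.4697] 77.28406966607416
```

View pics/c2.png

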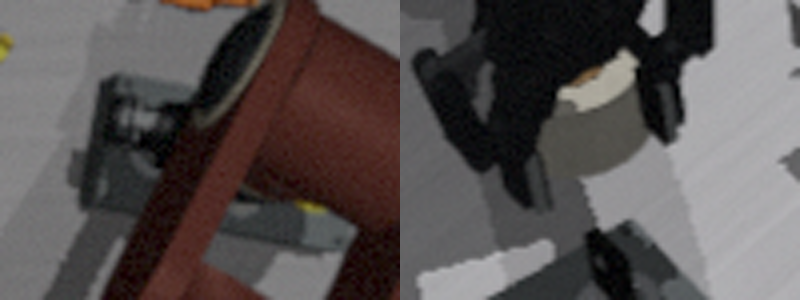

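The scene crop shows the fingers straddling the key, with their midpoint right above the bow at full-image (200,321). The top view is blocked by the arm. Descending to grip.

```bash
python3 -m handwheel '[{"tx":-1,"ty":-3,"tz":0,"roll":0},{"tx":0,"ty":0,"tz":25,"roll":0},{"tx":0,"ty":0,"tz":25,"roll":0},{"tx":0,"ty":0,"tz":21,"roll":0},{"tx":0,"ty":0,"tz":0,"roll":0},{"tx":0,"ty":0,"tz":0,"roll":0}]'
python3 -m handwheel '[{"tx":0,"ty":0,"tz":0,"roll":0},{"tx":0,"ty":0,"tz":0,"roll":0},{"tx":0,"ty":0,"tz":0,"roll":0},{"tx":0,"ty":0,"tz":0,"roll":0},{"tx":0,"ty":0,"tz":0,"roll":0},{"tx":0,"ty":0,"tz":0,"roll":0},{"tx":0,"ty":0,"tz":0,"roll":0}]' 0 45; python3 -c "
from h import *
print(ctrl.get_obs()['wrist_torque'],tooly())"
```

```text
t: 4.03
tool_pos: [0.5054, -0.2343, 0.0814]
tool_rot: [0.349, 3.122, -0.0]
contact_force: [0.5, -1.1, -0.2]
opening: 0.06
grip_force: 0.0
t: 4.62
tool_pos: [0.5057, -0.2345, 0.0818]
tool_rot: [0.349, 3.12, -0.002]
contact_force: [-1.1, 0.7, 6.1]
opening: 0.0083
grip_force: 44.9
[0.076  0.1716 0.0189] 77.2361231995667
```

```bash
python3 -m handwheel '[{"tx":0,"ty":0,"tz":-5,"roll":0},{"tx":0,"ty":0,"tz":-10,"roll":0},{"tx":0,"ty":0,"tz":-15,"roll":0},{"tx":0,"ty":0,"tz":-20,"roll":0},{"tx":0,"ty":0,"tz":-30,"roll":0},{"tx":0,"ty":0,"tz":-40,"roll":0},{"tx":0,"ty":0,"tz":-30,"roll":0},{"tx":0,"ty":0,"tz":0,"roll":0},{"tx":0,"ty":0,"tz":0,"roll":0}]'
python3 -c "
from h import *
print(shift([.448,.0112,.24]),tooly())"
```

```text
t: 5.37
tool_pos: [0.506, -0.2345, 0.2337]
tool_rot: [0.349, 3.117, -0.003]
contact_force: [0.0, -0.7, -1.1]
opening: 0.0083
grip_force: 44.5
[110.7727 226.8093  -7.2126] 77.23848969718071
```

```bash
python3 - <<'E'
from h import *
for n in("top","scene"):
    im=cv2.imread(f"pics/{n}0.png").astype(float)
    c=np.array([.4477,.0124,.128]) if n=="top" else np.array([.4477,.0124,.128])
    # pixels whose ray lands near centre
    v,u=np.mgrid[222:300,240:360];X=ray(n,np.c_[u.ravel(),v.ravel()],.128)
    val=im[v.ravel(),u.ravel(),2]
    for it in range(6):
        r=np.linalg.norm(X[:,:2]-c[:2],axis=1);k=r<.013
        w=np.clip(np.percentile(val[k],75)-10-val[k],0,None);m=(X[k,:2]*w[:,None]).sum(0)/w.sum();c=np.r_[m,.128]
    D=(X[k,:2]-m);Cv=(D*w[:,None]).T@D/w.sum();e,V=np.linalg.eigh(Cv);d=V[:,1]*np.sign(V[0,1])
    print(n,m,"std mm",np.sqrt(e)*1000,"yaw",np.degrees(np.arctan2(d[1],d[0])),w.max(),k.sum())
E
python3 -m handwheel '[{"tx":20,"ty":35,"tz":-5,"roll":0},{"tx":20,"ty":35,"tz":0,"roll":0},{"tx":20,"ty":35,"tz":0,"roll":0},{"tx":20,"ty":35,"tz":0,"roll":0},{"tx":15,"ty":35,"tz":0,"roll":0},{"tx":10,"ty":30,"tz":0,"roll":0},{"tx":6,"ty":20,"tz":0,"roll":0},{"tx":0,"ty":0,"tz":0,"roll":0},{"tx":0,"ty":0,"tz":0,"roll":0}]'
```

```text
top [0.4503 0.0118] std mm [3.0469 5.5841] yaw -16.82119559957709 66.0 84
scene [0.4524 0.0058] std mm [3.0576 5.7675] yaw -17.1852689754452 87.0 75
t: 6.12
tool_pos: [0.4452, 0.0109, 0.2335]
tool_rot: [-0.345, -3.119, 0.0]
contact_force: [0.7, -0.7, 0.1]
opening: 0.0087
grip_force: 44.5
```

Both views put the slot yaw at about -17°, so the lock starts at about 0.09 rad. Next I'll align, lower to just above the face, and check in the scene view.

```bash
python3 -m handwheel '[{"tx":0,"ty":0,"tz":0,"roll":0.037},{"tx":0,"ty":0,"tz":0,"roll":0.037},{"tx":-3,"ty":0,"tz":20,"roll":0},{"tx":0,"ty":0,"tz":25,"roll":0},{"tx":0,"ty":0,"tz":0,"roll":0},{"tx":0,"ty":0,"tz":0,"roll":0},{"tx":0,"ty":0,"tz":0,"roll":0}]'
python3 - <<'E'
from h import *
print(tooly(), proj("scene",[ctrl.get_obs()["tool_pos"]-[0,0,z] for z in(0,.014,.038)]))
T=[]
im,d=optics.get_image("scene");cv2.imwrite("pics/scene2.png",im[:,:,::-1]);np.save("pics/scene2.npy",d)
x,y,a,b=225,190,80,60;T.append(cv2.resize(im[y:y+b,x:x+a,::-1],(640,480),interpolation=cv2.INTER_CUBIC))
cv2.imwrite("pics/c3.png",T[0])
E
```

```text
t: 6.7
tool_pos: [0.4494, 0.0085, 0.1907]
tool_rot: [-0.466, -3.107, 0.0]
contact_force: [-0.5, 0.6, -0.4]
opening: 0.0083
grip_force: 44.5
72.93146749227611 [[263.0581 211.0294]
 [263.5663 216.3313]
 [264.4208 225.2458]]
```

View pics/c3.png

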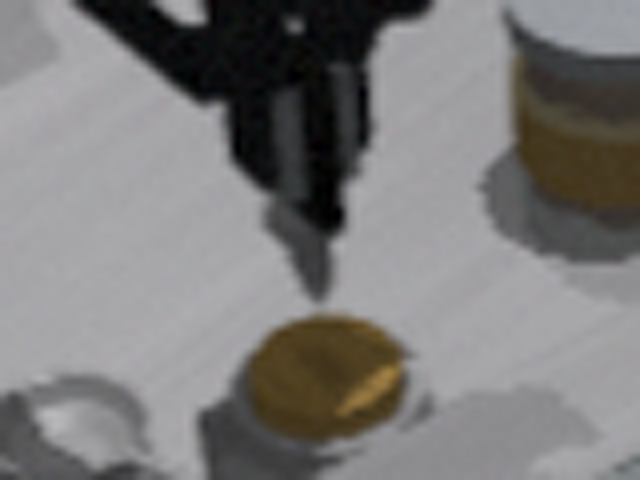

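In the scene crop, the key tip is at full-image (265,227), directly above the brass face centre (265.8,236). That agrees with the robot's line to about 1 mm, and the taper tolerates 2.7 mm or more. Lowering carefully while watching the force.

```bash
python3 -m handwheel '[{"tx":0,"ty":0.8,"tz":10,"roll":0},{"tx":0,"ty":0,"tz":10,"roll":0},{"tx":0,"ty":0,"tz":4,"roll":0},{"tx":0,"ty":0,"tz":3,"roll":0},{"tx":0,"ty":0,"tz":0,"roll":0},{"tx":0,"ty":0,"tz":0,"roll":0}]'
python3 -m handwheel '[{"tx":0,"ty":0,"tz":2,"roll":0},{"tx":0,"ty":0,"tz":2,"roll":0},{"tx":0,"ty":0,"tz":0,"roll":0}]'
```

```text
t: 7.25
tool_pos: [0.4493, 0.01, 0.1631]
tool_rot: [-0.464, -3.107, 0.0]
contact_force: [0.6, 0.4, -0.7]
opening: 0.0083
grip_force: 44.5
t: 7.5
tool_pos: [0.4494, 0.0099, 0.1591]
tool_rot: [-0.464, -3.107, 0.0]
contact_force: [0.5, 0.5, -0.5]
opening: 0.0084
grip_force: 44.5
```

```bash
python3 -m handwheel '[{"tx":0,"ty":0,"tz":2,"roll":0},{"tx":0,"ty":0,"tz":2,"roll":0},{"tx":0,"ty":0,"tz":0,"roll":0},{"tx":0,"ty":0,"tz":0,"roll":0}]'
python3 -m handwheel '[{"tx":0,"ty":0,"tz":2,"roll":0},{"tx":0,"ty":0,"tz":2,"roll":0},{"tx":0,"ty":0,"tz":0,"roll":0},{"tx":0,"ty":0,"tz":0,"roll":0}]'
```

```text
t: 7.83
tool_pos: [0.4493, 0.0099, 0.1551]
tool_rot: [-0.465, -3.107, 0.0]
contact_force: [0.8, 0.6, -0.4]
opening: 0.0083
grip_force: 44.5
t: 8.17
tool_pos: [0.4493, 0.0099, 0.1511]
tool_rot: [-0.465, -3.107, -0.0]
contact_force: [0.1, -0.1, 0.0]
opening: 0.0083
grip_force: 44.5
```

```bash
python3 -m handwheel '[{"tx":0,"ty":0,"tz":2,"roll":0},{"tx":0,"ty":0,"tz":2,"roll":0},{"tx":0,"ty":0,"tz":2,"roll":0},{"tx":0,"ty":0,"tz":0,"roll":0},{"tx":0,"ty":0,"tz":0,"roll":0}]'
python3 -m handwheel '[{"tx":0,"ty":0,"tz":1.5,"roll":0},{"tx":0,"ty":0,"tz":1.5,"roll":0},{"tx":0,"ty":0,"tz":0,"roll":0},{"tx":0,"ty":0,"tz":0,"roll":0}]'
```

```text
t: 8.58
tool_pos: [0.4493, 0.01, 0.145]
tool_rot: [-0.464, -3.107, 0.0]
contact_force: [-0.1, -0.4, -1.1]
opening: 0.0086
grip_force: 44.5
t: 8.92
tool_pos: [0.4499, 0.0098, 0.1437]
tool_rot: [0.464, 3.106, -0.0]
contact_force: [-3.2, 0.6, 5.1]
opening: 0.0083
grip_force: 45.3
```

```bash
python3 -m handwheel '[{"tx":0,"ty":0,"tz":1.5,"roll":0},{"tx":0,"ty":0,"tz":1.5,"roll":0},{"tx":0,"ty":0,"tz":0,"roll":0},{"tx":0,"ty":0,"tz":0,"roll":0}]'
python3 - <<'E'
from h import *
im,d=optics.get_image("scene");cv2.imwrite("pics/scene3.png",im[:,:,::-1])
x,y,a,b=225,190,80,60;cv2.imwrite("pics/c4.png",cv2.resize(im[y:y+b,x:x+a,::-1],(640,480),interpolation=cv2.INTER_CUBIC))
E
```

```text
t: 9.25
tool_pos: [0.4502, 0.0098, 0.1436]
tool_rot: [0.464, 3.107, -0.0]
contact_force: [-10.0, 1.0, 18.5]
opening: 0.0081
grip_force: 47.3
```

View pics/c4.png

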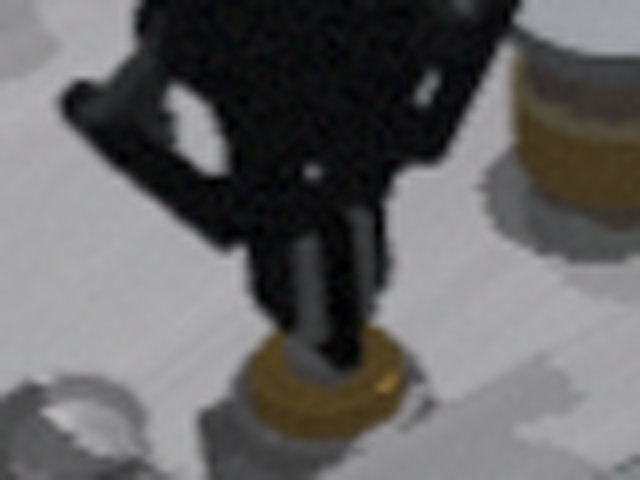

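The crop shows the shoulder disc resting on the brass face at (265,236), with the blade no longer visible. The hard stop matches the computed seated depth. Easing the push, then turning clockwise.

```bash
python3 -m handwheel '[{"tx":0,"ty":0,"tz":-2.5,"roll":0},{"tx":0,"ty":0,"tz":0,"roll":0}]'
python3 -m handwheel '[{"tx":0,"ty":0,"tz":0,"roll":0.08},{"tx":0,"ty":0,"tz":0,"roll":0.1},{"tx":0,"ty":0,"tz":0,"roll":0.1},{"tx":0,"ty":0,"tz":0,"roll":0.1},{"tx":0,"ty":0,"tz":0,"roll":0.1},{"tx":0,"ty":0,"tz":0,"roll":0.1},{"tx":0,"ty":0,"tz":0,"roll":0.1},{"tx":0,"ty":0,"tz":0,"roll":0},{"tx":0,"ty":0,"tz":0,"roll":0}]'
python3 -c "
from h import *
print(tooly(),ctrl.get_obs()['wrist_torque'],ctrl.get_obs()['q'])"
```

```text
t: 9.47
tool_pos: [0.4506, 0.0098, 0.1437]
tool_rot: [0.464, 3.104, -0.0]
contact_force: [-1.9, 0.1, 8.1]
opening: 0.0086
grip_force: 46.0
t: 10.22
tool_pos: [0.4502, 0.0089, 0.1437]
tool_rot: [1.473, 2.772, -0.003]
contact_force: [-3.7, -2.7, 9.6]
opening: 0.0078
grip_force: 45.9
34.02063392240673 [-0.5202  0.6905  0.0283] [-0.1442 -0.3175  2.0968 -0.0024  1.3605 -0.7375]
```

```bash
python3 -m handwheel '[{"tx":0,"ty":0,"tz":0,"roll":0.1},{"tx":0,"ty":0,"tz":0,"roll":0.1},{"tx":0,"ty":0,"tz":0,"roll":0.1},{"tx":0,"ty":0,"tz":0,"roll":0.1},{"tx":0,"ty":0,"tz":0,"roll":0.1},{"tx":0,"ty":0,"tz":0,"roll":0.1},{"tx":0,"ty":0,"tz":0,"roll":0.1},{"tx":0,"ty":0,"tz":0,"roll":0.07},{"tx":0,"ty":0,"tz":0,"roll":0},{"tx":0,"ty":0,"tz":0,"roll":0}]'
python3 -c "
from h import *
print(tooly(),ctrl.get_obs()['wrist_torque'])"
python3 -m handwheel '[{"tx":0,"ty":0,"tz":0,"roll":0.05},{"tx":0,"ty":0,"tz":0,"roll":0.05},{"tx":0,"ty":0,"tz":0,"roll":0},{"tx":0,"ty":0,"tz":0,"roll":0}]'
python3 -c "
from h import *
print(tooly(),ctrl.get_obs()['wrist_torque'])"
```

```text
t: 11.05
tool_pos: [0.4496, 0.0087, 0.1437]
tool_rot: [2.407, 2.016, -0.004]
contact_force: [-6.0, -3.9, 10.6]
opening: 0.0084
grip_force: 46.2
-10.094612978435578 [-0.5858  1.0924 -0.0064]
t: 11.38
tool_pos: [0.4495, 0.0088, 0.1437]
tool_rot: [2.505, 1.893, -0.004]
contact_force: [-6.4, -2.9, 10.9]
opening: 0.008
grip_force: 46.2
-15.821589131273877 [-0.6103  1.1735 -0.0756]
```

```bash
python3 -m handwheel '[{"tx":0,"ty":0,"tz":0,"roll":0.05},{"tx":0,"ty":0,"tz":0,"roll":0},{"tx":0,"ty":0,"tz":0,"roll":0}]'
python3 -c "
from h import *
print(tooly(),ctrl.get_obs()['wrist_torque'])"
python3 -m handwheel '[{"tx":0,"ty":0,"tz":0,"roll":0.05},{"tx":0,"ty":0,"tz":0,"roll":0},{"tx":0,"ty":0,"tz":0,"roll":0}]'
python3 -c "
from h import *
print(tooly(),ctrl.get_obs()['wrist_torque'])"
```

```text
t: 11.63
tool_pos: [0.4495, 0.0088, 0.1437]
tool_rot: [2.551, 1.83, -0.004]
contact_force: [-5.5, -3.2, 10.8]
opening: 0.0079
grip_force: 46.2
-18.683801355852207 [-0.5937  1.2288 -0.0145]
t: 11.88
tool_pos: [0.4494, 0.0088, 0.1437]
tool_rot: [2.596, 1.766, -0.004]
contact_force: [-5.6, -3.4, 11.4]
opening: 0.0083
grip_force: 46.3
-21.54555037356662 [-0.5992  1.2367  0.0272]
```

```bash
python3 -m handwheel '[{"tx":0,"ty":0,"tz":0,"roll":0.05},{"tx":0,"ty":0,"tz":0,"roll":0},{"tx":0,"ty":0,"tz":0,"roll":0}]'
python3 -c "
from h import *
print(tooly(),ctrl.get_obs()['wrist_torque'])"
python3 -m handwheel '[{"tx":0,"ty":0,"tz":0,"roll":0.05},{"tx":0,"ty":0,"tz":0,"roll":0},{"tx":0,"ty":0,"tz":0,"roll":0}]'
python3 -c "
from h import *
print(tooly(),ctrl.get_obs()['wrist_torque'])"
```

```text
t: 12.13
tool_pos: [0.4494, 0.0089, 0.1437]
tool_rot: [2.639, 1.701, -0.004]
contact_force: [-7.3, -2.5, 11.6]
opening: 0.0082
grip_force: 46.3
-24.385351649850808 [-0.5729  1.3038  0.1292]
t: 12.38
tool_pos: [0.4493, 0.009, 0.1437]
tool_rot: [2.68, 1.636, -0.004]
contact_force: [-6.8, -2.2, 11.2]
opening: 0.0084
grip_force: 46.5
-27.211758259089176 [-0.519   1.306   0.3565]
```

```bash
python3 -m handwheel '[{"tx":0,"ty":0,"tz":0,"roll":0.05},{"tx":0,"ty":0,"tz":0,"roll":0.03},{"tx":0,"ty":0,"tz":0,"roll":0},{"tx":0,"ty":0,"tz":0,"roll":0},{"tx":0,"ty":0,"tz":0,"roll":0}]'
python3 -c "
from h import *
print(tooly(),ctrl.get_obs()['wrist_torque'])"
```

```text
t: 12.8
tool_pos: [0.4493, 0.0092, 0.1437]
tool_rot: [2.743, 1.529, -0.004]
contact_force: [-7.5, -1.7, 12.2]
opening: 0.0083
grip_force: 47.7
-31.738200225652516 [-0.2448  1.2885  0.5987]
```

The rising torque (0.6 N m) shows the lock is at its stop. Easing the push, releasing, and rising straight up.

```bash
python3 -m handwheel '[{"tx":0,"ty":0,"tz":-1.8,"roll":0},{"tx":0,"ty":0,"tz":0,"roll":0}]'
python3 -m handwheel '[{"tx":0,"ty":0,"tz":0,"roll":0},{"tx":0,"ty":0,"tz":0,"roll":0},{"tx":0,"ty":0,"tz":0,"roll":0},{"tx":0,"ty":0,"tz":0,"roll":0}]' 40 45
python3 -m handwheel '[{"tx":0,"ty":0,"tz":-10,"roll":0},{"tx":0,"ty":0,"tz":-20,"roll":0},{"tx":0,"ty":0,"tz":-30,"roll":0},{"tx":0,"ty":0,"tz":-35,"roll":0},{"tx":0,"ty":0,"tz":0,"roll":-0.1},{"tx":0,"ty":0,"tz":0,"roll":-0.1},{"tx":0,"ty":0,"tz":0,"roll":-0.1},{"tx":0,"ty":0,"tz":0,"roll":-0.06},{"tx":0,"ty":0,"tz":0,"roll":0}]'
python3 - <<'E'
from h import *
print(tooly())
im,d=optics.get_image("scene");cv2.imwrite("pics/scene4.png",im[:,:,::-1]);np.save("pics/scene4.npy",d)
it,d=optics.get_image("top");cv2.imwrite("pics/top4.png",it[:,:,::-1])
r=lambda im,x,y:cv2.resize(im[y:y+60,x:x+80,::-1],(400,300),interpolation=cv2.INTER_CUBIC)
cv2.imwrite("pics/c5.png",np.hstack([r(im,225,200),r(it,310,245)]))
E
```

```text
t: 12.97
tool_pos: [0.4491, 0.0093, 0.1437]
tool_rot: [2.744, 1.528, -0.003]
contact_force: [-2.7, -2.9, 5.6]
opening: 0.0083
grip_force: 46.4
t: 13.3
tool_pos: [0.4495, 0.0101, 0.1433]
tool_rot: [-2.746, -1.526, -0.0]
contact_force: [-0.4, -1.0, 0.1]
opening: 0.04
grip_force: 0.0
t: 14.05
tool_pos: [0.4497, 0.0099, 0.2395]
tool_rot: [2.427, 1.994, 0.001]
contact_force: [-0.4, 0.4, -0.9]
opening: 0.0398
grip_force: 0.0
-11.185671685523912
```

View pics/c5.png

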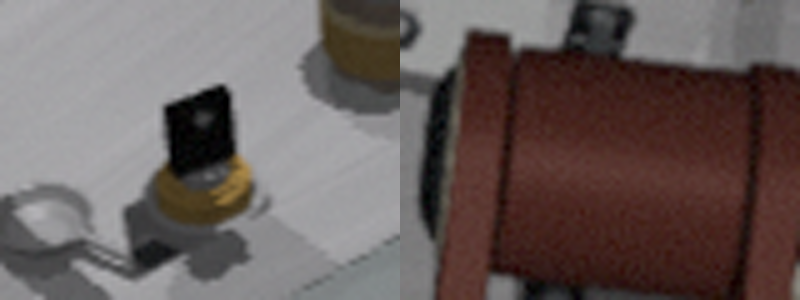

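The scene crop shows the key standing upright in the cylinder at about (264,233), shoulder on the face, bow turned broadside. I'll check its yaw numerically while moving above the handle.

```bash
python3 - <<'E'
from h import *
a,b=ray("scene",[[258,220.6],[270.6,217.4]],.170);d=b-a;print(a,b,np.linalg.norm(d),np.degrees(np.arctan2(d[1],d[0])))
im=cv2.imread("pics/scene4.png");m=win(im.max(2)<45,250,210,30,30);c=cv2.minAreaRect(big(m).astype(np.float32));print(cv2.boxPoints(c))
E
python3 -m handwheel '[{"tx":25,"ty":8,"tz":0,"roll":0},{"tx":35,"ty":12,"tz":0,"roll":0},{"tx":35,"ty":12,"tz":0,"roll":0},{"tx":30,"ty":12,"tz":0,"roll":0},{"tx":13,"ty":5,"tz":0,"roll":0.01},{"tx":0,"ty":0,"tz":30,"roll":0},{"tx":0,"ty":0,"tz":15,"roll":0},{"tx":0,"ty":0,"tz":0,"roll":0},{"tx":0,"ty":0,"tz":0,"roll":0}]' 60
python3 - <<'E'
from h import *
print(tooly(),shift([.525,.136,.138]))
im,d=optics.get_image("scene");cv2.imwrite("pics/scene5.png",im[:,:,::-1])
cv2.imwrite("pics/c6.png",cv2.resize(im[150:255,260:400,::-1],(560,420),interpolation=cv2.INTER_CUBIC))
E
```

```text
[ 0.4436 -0.0032  0.17  ] [0.4576 0.0206 0.17  ] 0.02764751730069307 59.55640909730366
[[257.2561 218.3049]
 [269.7683 216.9146]
 [271.6463 233.8171]
 [259.1341 235.2073]]
t: 14.9
tool_pos: [0.5238, 0.1357, 0.1928]
tool_rot: [-2.438, -1.979, 0.003]
contact_force: [0.4, 0.2, 0.3]
opening: 0.0597
grip_force: 0.0
-11.85080470530223 [ 0.5659  1.2378 54.7529]
```

View pics/c6.png

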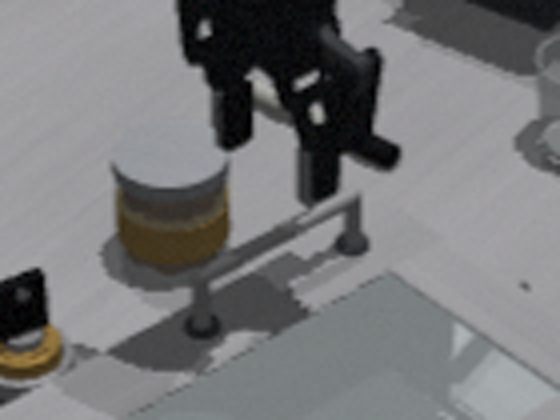

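The crop shows the open fingers straddling the handle bar, its midpoint at full-image (329,208), with the key standing in the lock. Descending and gripping the bar.

```bash
python3 -m handwheel '[{"tx":0,"ty":1,"tz":15,"roll":0},{"tx":0,"ty":0,"tz":20,"roll":0},{"tx":0,"ty":0,"tz":15,"roll":0},{"tx":0,"ty":0,"tz":5,"roll":0},{"tx":0,"ty":0,"tz":0,"roll":0},{"tx":0,"ty":0,"tz":0,"roll":0}]'
python3 -m handwheel '[{"tx":0,"ty":0,"tz":0,"roll":0},{"tx":0,"ty":0,"tz":0,"roll":0},{"tx":0,"ty":0,"tz":0,"roll":0},{"tx":0,"ty":0,"tz":0,"roll":0},{"tx":0,"ty":0,"tz":0,"roll":0},{"tx":0,"ty":0,"tz":0,"roll":0},{"tx":0,"ty":0,"tz":0,"roll":0}]' 0 40
python3 -m handwheel '[{"tx":0,"ty":0,"tz":-4,"roll":0},{"tx":0,"ty":0.5,"tz":-4,"roll":0},{"tx":0,"ty":0,"tz":0,"roll":0},{"tx":0,"ty":0,"tz":0,"roll":0}]'
```

```text
t: 15.45
tool_pos: [0.5262, 0.1355, 0.1402]
tool_rot: [2.438, 1.98, 0.003]
contact_force: [0.5, 0.3, 0.3]
opening: 0.0599
grip_force: 0.0
t: 16.03
tool_pos: [0.5247, 0.1358, 0.1394]
tool_rot: [-2.437, -1.98, 0.002]
contact_force: [-5.1, 0.4, 4.8]
opening: 0.0085
grip_force: 39.1
t: 16.37
tool_pos: [0.5259, 0.1355, 0.146]
tool_rot: [-2.438, -1.981, -0.001]
contact_force: [3.7, 1.5, -7.6]
opening: 0.0084
grip_force: 39.0
```

The grip is on and the lid lifts freely with about 7 N, so the cam has released it. Following the arc about the hinge, starting with 22°.

```bash
python3 -m handwheel '[{"tx":0,"ty":2,"tz":-6,"roll":0},{"tx":0,"ty":2.5,"tz":-6.7,"roll":0},{"tx":0,"ty":2.3,"tz":-6.7,"roll":0},{"tx":0,"ty":2.4,"tz":-6.7,"roll":0},{"tx":0,"ty":2.7,"tz":-6.6,"roll":0},{"tx":0,"ty":2.8,"tz":-6.5,"roll":0},{"tx":0,"ty":3.2,"tz":-6.4,"roll":0},{"tx":0,"ty":3.3,"tz":-6.3,"roll":0},{"tx":0,"ty":3.6,"tz":-6.2,"roll":0},{"tx":0,"ty":3.7,"tz":-6,"roll":0},{"tx":0,"ty":0,"tz":0,"roll":0}]'
python3 -c "
from h import *
o=ctrl.get_obs();d=(o['tool_pos']-[.5247,.1358,.1394])*1000;print(d@[.979,-.204,0],d[2],tooly())"
```

```text
t: 17.28
tool_pos: [0.553, 0.1299, 0.2129]
tool_rot: [-2.436, -1.98, 0.003]
contact_force: [-8.0, 2.8, -0.1]
opening: 0.008
grip_force: 39.1
28.884541654494125 73.49381657329218 -11.78231441893257
```

```bash
python3 -m handwheel '[{"tx":0,"ty":3.6,"tz":-5.9,"roll":0},{"tx":0,"ty":3.9,"tz":-5.9,"roll":0},{"tx":0,"ty":4.3,"tz":-5.7,"roll":0},{"tx":0,"ty":4.5,"tz":-5.6,"roll":0},{"tx":0,"ty":4.7,"tz":-5.3,"roll":0},{"tx":0,"ty":4.9,"tz":-5.2,"roll":0},{"tx":0,"ty":5.1,"tz":-4.9,"roll":0},{"tx":0,"ty":5.3,"tz":-4.8,"roll":0},{"tx":0,"ty":5.4,"tz":-4.6,"roll":0},{"tx":0,"ty":5.6,"tz":-4.4,"roll":0},{"tx":0,"ty":0,"tz":0,"roll":0}]'
python3 -c "
from h import *
o=ctrl.get_obs();d=(o['tool_pos']-[.5247,.1358,.1394])*1000;print(d@[.979,-.204,0],d[2],tooly())"
```

```text
t: 18.2
tool_pos: [0.6004, 0.12, 0.2665]
tool_rot: [2.438, 1.981, 0.001]
contact_force: [-7.3, 3.0, 0.8]
opening: 0.0083
grip_force: 39.7
77.31273933261897 127.11057790734424 -11.797268659606026
```

```bash
python3 -m handwheel '[{"tx":0,"ty":5.8,"tz":-4,"roll":0},{"tx":0,"ty":5.9,"tz":-3.9,"roll":0},{"tx":0,"ty":6.1,"tz":-3.5,"roll":0},{"tx":0,"ty":6.1,"tz":-3.4,"roll":0},{"tx":0,"ty":6.3,"tz":-3.1,"roll":0},{"tx":0,"ty":6.4,"tz":-2.9,"roll":0},{"tx":0,"ty":6.5,"tz":-2.6,"roll":0},{"tx":0,"ty":5,"tz":-2,"roll":0},{"tx":0,"ty":0,"tz":0,"roll":0},{"tx":0,"ty":0,"tz":0,"roll":0},{"tx":0,"ty":0,"tz":0,"roll":0}]'
python3 - <<'E'
from h import *
o=ctrl.get_obs();d=(o['tool_pos']-[.5247,.1358,.1394])*1000;x,z=d@[.979,-.204,0],d[2];print(x,z,np.degrees(np.arctan2(39+z,200-x))-11.03,np.hypot(39+z,200-x))
im,dp=optics.get_image("scene");cv2.imwrite("pics/scene6.png",im[:,:,::-1]);np.save("pics/scene6.npy",dp)
it,dt=optics.get_image("top");np.save("pics/top6.npy",dt)
cv2.imwrite("pics/top6.png",it[:,:,::-1])
cv2.imwrite("pics/c7.png",np.hstack([cv2.resize(i[y:y+225,x:x+200,::-1],(400,450)) for i,x,y in((im,225,140),(it,230,130))]))
E
```

```text
t: 19.12
tool_pos: [0.6478, 0.1102, 0.2942]
tool_rot: [2.436, 1.98, 0.005]
contact_force: [-6.6, 1.7, 7.3]
opening: 0.0081
grip_force: 40.5
125.71783831029772 154.84504316362842 58.00297654601323 207.59031842647198
```

View pics/c7.png

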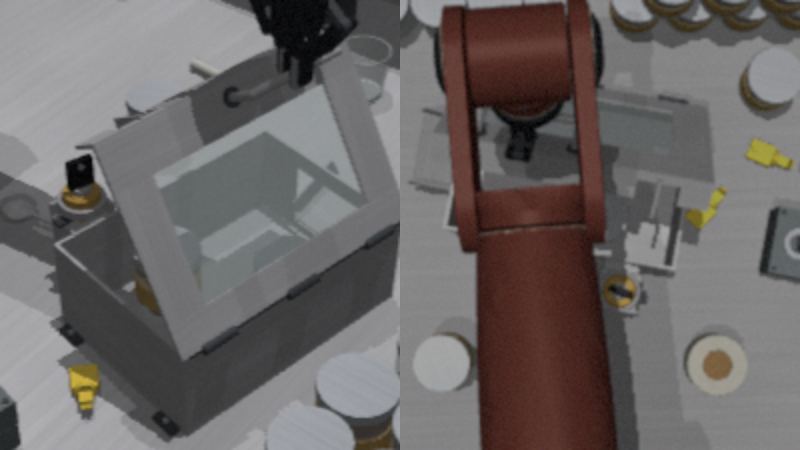

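The lid is open with the jaws on the bar (top right of the crop), and the key is standing in the lock. Now I'll measure the lid angle from the depth of its opaque frame.

```bash
cat > ang.py <<'E'
from h import *
def ang(im,dp):
    S=cloud("scene",dp);poly=np.zeros((480,640),np.uint8)
    for P in([(108,158),(145,180),(200,300),(190,335)],[(205,305),(390,205),(397,220),(200,340)]):
        cv2.fillPoly(poly,[(np.array(P)/2+[225,140]).astype(int)],1)
    X=S[(poly>0)&(dp>0)];k=np.ones(len(X),bool)
    for _ in range(8):
        c=X[k].mean(0);n=np.linalg.svd(X[k]-c)[2][2];n*=np.sign(n[2]);e=(X-c)@n;k=abs(e)<max(.004,2*np.median(abs(e))) if _<3 else abs(e)<.005
    b=np.array([.979,-.204,0]);return np.degrees(np.arctan2(n@b,n[2])),n,k.sum(),len(X),e[k].std(),c
E
python3 - <<'E'
from ang import *
print(ang(None,np.load("pics/scene6.npy")))
# same check on closed lid (expect 0): horizontal plane of frame
d=np.load("pics/scene0.npy");S=cloud("scene",d);m=(S[...,2]>.11)&(S[...,2]<.13)&(d>0);m=win(m,255,200,160,115);X=S[m];c=X.mean(0);print(np.linalg.svd(X-c)[2][2],c)
E
```

```text
(np.float64(57.567716127952934), array([ 0.8264, -0.1715,  0.5363]), np.int64(2402), 2417, np.float64(0.0017457301669397368), array([ 0.6699, -0.0115,  0.1637]))
[0.0054 0.0009 1.    ] [0.6028 0.0487 0.1177]
```

```bash
python3 -m handwheel '[{"tx":0,"ty":4,"tz":-2,"roll":0},{"tx":0,"ty":3.8,"tz":-1.8,"roll":0},{"tx":0,"ty":0,"tz":0,"roll":0},{"tx":0,"ty":0,"tz":0,"roll":0},{"tx":0,"ty":0,"tz":0,"roll":0},{"tx":0,"ty":0,"tz":0,"roll":0}]'
python3 - <<'E'
from ang import *
o=ctrl.get_obs();d=(o['tool_pos']-[.5247,.1358,.1394])*1000;x,z=d@[.979,-.204,0],d[2];print(x,z,np.degrees(np.arctan2(39+z,200-x))-11.03,np.hypot(39+z,200-x))
for i in range(3):
    im,dp=optics.get_image("scene");a=ang(im,dp);print(a[0],a[2:5])
cv2.imwrite("pics/scene7.png",im[:,:,::-1])
E
```

```text
t: 19.72
tool_pos: [0.655, 0.1087, 0.297]
tool_rot: [2.436, 1.981, 0.004]
contact_force: [-5.9, 2.1, 6.5]
opening: 0.0085
grip_force: 40.4
133.12346459388667 157.6230417737439 60.18551497315245 207.68507780840818
59.85597867382587 (np.int64(2408), 2418, np.float64(0.0017597505924310355))
59.72771144789471 (np.int64(2401), 2415, np.float64(0.0017602322874067607))
59.880137849798686 (np.int64(2405), 2422, np.float64(0.0017197618825272138))
```

View pics/scene7.png

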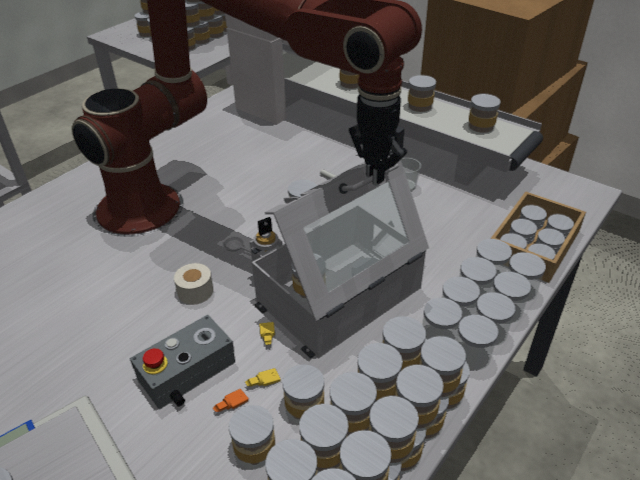

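The lid is held open, the key is in the lock, and the bystanders look in place. The orange and yellow dummy keys, which stood at the start near (267,340), (240,377) and (207,404), now lie flat. I'll check when that happened.

```bash
python3 - <<'E'
from h import *
for n in("top0","top1","top4","top6","scene0","scene1","scene2","scene3","scene4","scene7"):
    h=cv2.cvtColor(cv2.imread(f"pics/{n}.png"),cv2.COLOR_BGR2HSV)
    m=(h[...,1]>170)&(h[...,2]>120)&(h[...,0]<32)&(h[...,0]>5)
    m=win(m,*((380,195,100,40) if n[0]=="t" else (190,320,100,100)))
    c,_=cv2.findContours(m.astype(np.uint8),cv2.RETR_EXTERNAL,cv2.CHAIN_APPROX_NONE)
    print(n,[cv2.boundingRect(x) for x in c if len(x)>8])
E
```

```text
top0 [(456, 212, 3, 5), (462, 209, 3, 9)]
top1 [(431, 206, 21, 11), (415, 206, 4, 6)]
top4 [(384, 227, 7, 8), (431, 206, 21, 11), (415, 206, 4, 6)]
top6 [(431, 206, 21, 11)]
scene0 [(200, 391, 11, 12), (235, 364, 7, 12), (264, 345, 9, 3), (270, 330, 4, 3)]
scene1 [(214, 407, 4, 5), (217, 389, 31, 20), (270, 374, 10, 8), (249, 372, 21, 12), (271, 371, 5, 4), (268, 330, 6, 4), (261, 329, 11, 12), (260, 323, 14, 7)]
scene2 [(214, 407, 4, 4), (217, 389, 31, 20), (249, 370, 31, 14), (264, 335, 8, 9), (260, 323, 14, 11)]
scene3 [(214, 407, 4, 4), (217, 389, 31, 20), (276, 374, 4, 7), (249, 372, 18, 12), (265, 369, 11, 13), (260, 323, 14, 20)]
scene4 [(214, 407, 4, 4), (217, 389, 31, 20), (249, 369, 31, 15), (264, 335, 8, 6), (260, 323, 14, 11)]
scene7 [(214, 407, 4, 4), (217, 389, 31, 20), (249, 378, 4, 6), (267, 374, 13, 9), (254, 372, 14, 12), (266, 369, 10, 6), (264, 335, 8, 8), (261, 323, 13, 12)]
```

The dummy keys were already lying flat at t = 3.4 s, while the gripper was still 0.15 m up over the station and no contact was sensed. They toppled off their tips by themselves and haven't moved since. Handing in.

```bash
python3 -c "
from station import ctrl
print(ctrl.finish_job())"
```

```text
the job is handed in; nothing more can be done
None
```

The job is handed in: the key is fully in the reject box lock and turned clockwise to its stop, and the gripper is still holding the lid at about 60° open (the camera reads 59.8°, the arm 60.2°); the listed bystanders look unmoved, while the orange and yellow dummy keys fell over by t = 3.4 s with no contact sensed.

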